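# Turn the leftovers sign to its other face

## Robot

A 6-joint arm with a two-finger parallel gripper is mounted at the origin on a cart in front of the work surface, level with it; the furniture and walls round the work are solid. World frame = base frame: x ahead of the robot, y to its left, z up, the work surface at z = 0. Lengths are in mm, angles in degrees, forces in N, time in s.
With the tool pointing down it reaches from about 350 to 875 mm from the base axis. Payload 4.2 kg.
Tool frame: the origin (TCP) lies between the finger pads; the fingertips stand ahead of it and the grasp point (between the pads) lies 3 mm ahead of it (arm.tip_reach is the z of the fingertips in the tool frame, in mm); z points along the fingers, y is the line along which they close (so a half turn about z gives the same grasp; the last joint's range is limited). The gripper opens to 87 mm and grips with 3 to 60 N. Pads are 19 mm wide; open, the fingers measure 117 mm over their backs; the gripper's body (75 mm by 190 mm) begins 51 mm behind the grasp point.
Start: joints at [82.082, 22.042, 0.453, 0, -68.411, -14.817], TCP at [241.51, 576.431, 244.55] pointing down, gripper open.
Joint ranges: [-179.83, 179.83], [-69.29, 118.12], [-61.27, 80.66], [-181.25, 117.63], [-171.15, -9.14], [-177.46, 177.46]. Speed limits (degrees/s): [159.86, 159.86, 180, 180, 180, 180].

## Interface

Orientations are given as a 3x3 rotation matrix whose columns are the frame's x, y, z axes.
In Python, from workcell import monitor, snapshot, calibration, arm gives the robot as it stands.
- The arm moves only by the tool apply_moves, never from a script. Its argument "targets" is a list of rows, each a list of 3 entries, a list of its own where there are three numbers: the shift along the tool's x, y, z in m, then the turn, a rotation vector about the tool's x, y, z in rad, then the gripper command: -1 is fully open, 1 is shut, values between are in proportion. A call has exactly 10 rows; each row shifts and turns the commanded pose from where the row before left it, along the tool's axes as they then stand; what a row does not reach is not made up. A row lasts 1/12 s, in which the tool goes at most 41.7 mm and 7.16 degrees, less where a joint would pass 70% of its speed; a pose out of reach is approached as far as the arm can. A call is refused whole if a number of a shift passes 0.0417 or a number of a turn 0.125, either way. A call with a gripper value outside its range is refused whole. The fingers move at their own pace and stop on an object; the grip force is fixed at half the most. Time passes only in rows, so rows that do not move let the fingers close, or fill a call up. It gives the time, the measured TCP pose, the force, the opening and the grip force at its end, in the units of the state.
- monitor.state(): the state, without advancing time (a new reading comes with each control period).
- snapshot(name): name is "scene" or "top" or "wrist"; returns the picture (420x560x3 uint8, blue, green, red); there is no depth.
- calibration(name): a dict with "mtx" (3x3 intrinsics, pixels), "R" (3x3) and "t" (3): a world point X has camera coordinates R X + t. Camera axes: x right, y down, z forward; pixel columns grow to the right and rows downward; lengths in mm; the calibration is good to about 2 mm. The wrist camera is an equidistant fisheye: a pixel r from the principal point sees the ray r / f radians off the axis. A picture is of the moment at which its call begins: read the wrist's pose just before it. calibration takes no time and is no camera call; for the wrist camera it gives the pose at the moment of the call.
- arm.sign_off(): hands the job in; it is judged then, once.
The state is a dict: "t": time; "qpos": joint angles; "qd": joint speeds; "joint_torque": joint torques, N m; "tcp_pos": TCP position; "tcp_rot": TCP orientation; "wrist_force": force on the tool from outside, world axes, zero at the start; "ft_torque": the same for the moment, N m; "gripper_width": finger opening in mm; "grasp_force": force on a finger pad.
Only numpy, scipy, OpenCV 4.12 (cv2) and the standard library are available. Lean on these libraries where they do the work, as an engineer would, in place of code of your own. Each camera call takes 0.05 s, during which the arm holds its last target. There are 200 camera calls.

## Task

The leftovers in the pale lidded tub on the stone worktop may now be eaten. Turn the small wooden sign that stands next to the tub half a turn on its post, either way round, so that the front shows the plate with knife and fork instead of the cross and the board is square over its foot again, then let go of it. Leave the same sort of sign by the egg box as it is, and do not shift the tub.

Things in the scene. Friction and masses are not known exactly. Their poses are not given: they have to be found in the camera images.
- tub_stand: Fixed steel foot, 60 (x) x 110 (y) x 12 mm, and thin post of the sign to be turned, next to the tub. Origin: centre of the underside, on the board's vertical turning axis; z up; front is -x, towards the robot's -x within 30 deg. On it turns a wooden board 130 wide, 8 thick, 40 to 130 mm above the worktop; raised figures: cross on one face, plate, knife and fork on the other.
- tub_sign (a joint): Board angle q, rad, counter-clockwise from above. 0: square over the foot, cross to the front; +-3.14: plate to the front. Starts within 0.3, stops at +-3.7, friction 0.03 N m, stays where left. Its grip, a round peg 12 mm thick standing 38 mm above the board's top edge (130 to 168 mm high, nothing else on the sign as high), is at (52 sin q, -52 cos q) mm in the stand's x, y.
- leftovers_tub: Pale, half-clear lidded food tub, 129 x 170 x 64 mm, loose, not to be shifted. Origin: centre of its underside. It stands about 155 mm to the robot's left (+y) of its own sign's stand, its long side roughly along the robot's x.
- egg_sign_peg (a point): Top of the peg of the other sign, of the same build, not to be turned. It stands to the robot's right of the grey egg box (106 x 156 x 72 mm). Either pair, tub with sign or egg box with sign, may be the left one; the two stands are about 0.4 to 0.57 m apart.

How it is judged:
By the outcome, as a careful person would: the job done as asked, in the order asked, and still so for the second after the job is handed in, with the robot touching nothing.
It also fails if it takes over 38 s, if anything falls off the work surface, if the arm or the gripper's body presses on something with over 40 N, if the wrist force passes 120 N, or if a joint passes its speed limit or range.

## Working session

There is one attempt and no reset: what is moved stays moved. The work goes in short steps, Python scripts to look and compute and a tool call to move; the robot and the scene stay as the last step left them, time stands still between calls to the robot, and variables do not carry over. Pictures are saved under pics/ and viewed, at most 10 in all, crops included, and the job is handed in when it is done.

Besides the shell and the picture viewer there is one more tool, called after "Request:" as a command line: name --argument value ..., lists and objects as JSON in quotes. apply_moves: Moves the arm, as the interface text tells. Its arguments: {"type":"object","properties":{"targets":{"type":"array","items":{"type":"array"}}},"required":["targets"]}

```bash
mkdir -p pics; ls; python3 - <<'E'
from workcell import monitor, snapshot, calibration, arm
import cv2
s=monitor.state(); print(s['t'],s['tcp_pos'],s['tcp_rot'],s['gripper_width'],arm.tip_reach)
for n in("scene","top"):
    cv2.imwrite(f"pics/{n}0.png",snapshot(n)); c=calibration(n); print(n,c)
E
```

```text
pics
0.0 [241.30211984 575.94347457 243.44992566] [[ 9.22238111e-01 -3.86621629e-01 -7.62507332e-04]
 [-3.86622372e-01 -9.22235861e-01 -2.03935221e-03]
 [ 8.52460673e-05  2.17557072e-03 -9.99997630e-01]] 86.78250431607789 22.0
scene {'mtx': array([[413.42628803,   0.        , 271.97697479],
       [  0.        , 413.42628803, 202.98428167],
       [  0.        ,   0.        ,   1.        ]]), 'R': array([[ 0.77708259, -0.62920371,  0.01566355],
       [-0.47167214, -0.59864408, -0.64741846],
       [ 0.41673499,  0.49570955, -0.76197374]]), 't': array([-391.2552324 ,  315.22283444, 1030.09745196])}
top {'mtx': array([[434.6086099 ,   0.        , 285.41384936],
       [  0.        , 434.6086099 , 207.76598397],
       [  0.        ,   0.        ,   1.        ]]), 'R': array([[ 0.00991558, -0.99975301,  0.01988992],
       [-0.99231358, -0.01229158, -0.12313686],
       [ 0.12335092, -0.01851606, -0.99219036]]), 't': array([ -37.67721138,  537.63886406, 1332.00127891])}
```

View pics/scene0.png

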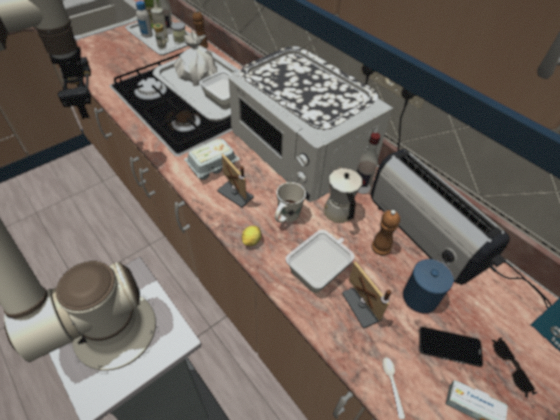

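View pics/top0.png

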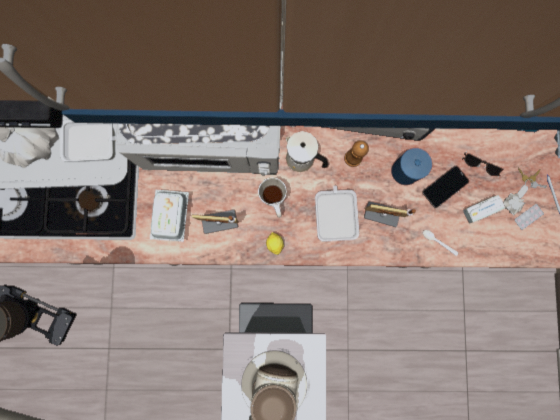

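The top view shows the tub at (337,215) with its sign at about (385,212), and the egg box at (168,213) with its sign at about (218,220). The tub's sign is the right-hand one. I'll zoom in on it in both views.

```bash
python3 - <<'E'
import cv2,numpy as np
t=cv2.imread('pics/top0.png')[180:255,310:430]; s=cv2.imread('pics/scene0.png')[250:335,330:410]
t=cv2.resize(t,None,fx=6,fy=6,interpolation=2)[:450,:720]
cv2.imwrite('pics/t1.png',t)
cv2.imwrite('pics/s1.png',cv2.resize(s,None,fx=6,fy=6,interpolation=2))
E
```

```text
(no output)
```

View pics/t1.png

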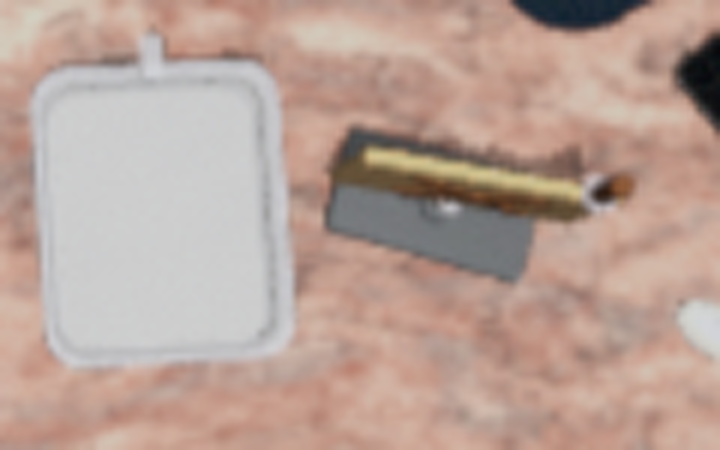

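View pics/s1.png

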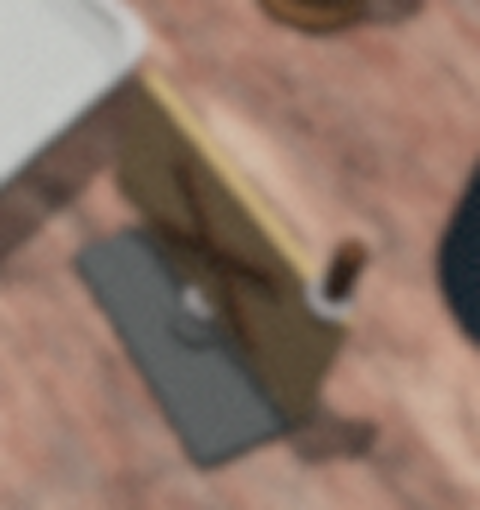

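Top crop: the foot's corners are at (352,130), (330,228) and (518,280), and the peg top is at about (622,186). Scene crop: the foot's corners are at (78,258), (204,466), (290,428) and (135,230). The peg top is at (350,248), and the cross is to the front.

```bash
cat > h.py <<'E'
import numpy as np
from workcell import calibration
def ray(c,u,v):
    R,t=c['R'],c['t']; d=np.linalg.inv(c['mtx'])@[u,v,1]
    return -R.T@t, R.T@d
def atz(c,u,v,z):
    o,d=ray(c,u,v); return o+d*(z-o[2])/d[2]
E
python3 - <<'E'
from h import *
np.set_printoptions(precision=1,suppress=True)
T=calibration('top');S=calibration('scene')
t=lambda p,z:atz(T,310+p[0]/6-.4,180+p[1]/6-.4,z)
s=lambda p,z:atz(S,330+p[0]/6-.4,250+p[1]/6-.4,z)
print('foot top');[print(t(p,12)) for p in[(352,130),(330,228),(518,280)]]
print('foot scene');[print(s(p,12)) for p in[(135,230),(78,258),(204,466),(290,428)]]
print('peg',t((622,186),168),s((350,246),168))
print('pegbase',t((597,192),130),s((328,290),130))
print('board top L/R',t((365,157),130),t((588,192),130),s((150,73),130),s((352,322),130))
print('tub lid',[t(p,64) for p in[(33,65),(275,62),(295,350),(55,362)]])
E
```

```text
foot top
[ 565.  -297.9   12. ]
[ 512.2 -285.4   12. ]
[ 485.6 -385.5   12. ]
foot scene
[ 541.9 -291.7   12. ]
[ 512.2 -285.7   12. ]
[ 484.7 -386.3   12. ]
[ 525.4 -397.4   12. ]
peg [ 517.7 -393.   168. ] [ 517.7 -390.3  168. ]
pegbase [ 519.2 -392.7  130. ] [ 519.2 -389.3  130. ]
board top L/R [ 535.  -279.1  130. ] [ 519.2 -388.3  130. ] [ 536.9 -278.5  130. ] [ 516.2 -404.   130. ]
tub lid [array([ 589.4, -122.4,   64. ]), array([ 592.6, -247.5,   64. ]), array([ 444.1, -256.2,   64. ]), array([ 436.7, -133.8,   64. ])]
```

The axis is at about (526,-342), with the stand's yaw at -15°. q is about +0.1 and the peg is at about (518,-393). Stand and board agree with the given sizes within about 3 mm. I'll travel at constant height along a clear line.

Request:
apply_moves --targets '[[[0.021,0.0262,0],[0,0,0],-1],[[0.021,0.0262,0],[0,0,0],-1],[[0.021,0.0262,0],[0,0,0],-1],[[0.021,0.0262,0],[0,0,0],-1],[[0.021,0.0262,0],[0,0,0],-1],[[0.021,0.0262,0],[0,0,0],-1],[[0.021,0.0262,0],[0,0,0],-1],[[0.021,0.0262,0],[0,0,0],-1],[[0.021,0.0262,0],[0,0,0],-1],[[0.021,0.0262,0],[0,0,0],-1]]'

```text
t: 0.93
tcp_pos: [333.8, 251.8, 244.3]
tcp_rot: [[0.922, -0.386, -0.0], [-0.386, -0.922, -0.0], [-0.0, 0.0, -1.0]]
wrist_force: [1.7, 0.6, -0.1]
gripper_width: 87.4
grasp_force: 0.0
```

Request:
apply_moves --targets '[[[0.021,0.0262,0],[0,0,0],-1],[[0.021,0.0262,0],[0,0,0],-1],[[0.021,0.0262,0],[0,0,0],-1],[[0.021,0.0262,0],[0,0,0],-1],[[0.021,0.0262,0],[0,0,0],-1],[[0.021,0.0262,0],[0,0,0],-1],[[0.021,0.0262,0],[0,0,0],-1],[[0.021,0.0262,0],[0,0,0],-1],[[0.021,0.0262,0],[0,0,0],-1],[[0.021,0.0262,0],[0,0,0],-1]]'

```text
t: 1.77
tcp_pos: [426.2, -70.9, 244.4]
tcp_rot: [[0.922, -0.387, -0.0], [-0.387, -0.922, 0.0], [-0.0, -0.0, -1.0]]
wrist_force: [0.5, 0.4, -0.7]
gripper_width: 86.9
grasp_force: 0.0
```

Request:
apply_moves --targets '[[[0.021,0.0262,0],[0,0,0],-1],[[0.021,0.0262,0],[0,0,0],-1],[[0.021,0.0262,0],[0,0,0],-1],[[0.021,0.0262,0],[0,0,0],-1],[[0.021,0.0262,0],[0,0,0],-1],[[0.021,0.0262,0],[0,0,0],-1],[[0.021,0.0262,0],[0,0,0],-1],[[0.021,0.0262,0],[0,0,0],-1],[[0.021,0.0262,0],[0,0,0],-1],[[0.021,0.0262,0],[0,0,0],-1]]'

```text
t: 2.6
tcp_pos: [518.7, -393.6, 243.8]
tcp_rot: [[0.922, -0.387, -0.001], [-0.387, -0.922, 0.001], [-0.001, -0.0, -1.0]]
wrist_force: [1.6, 0.7, 0.2]
gripper_width: 86.8
grasp_force: 0.0
```

Request:
apply_moves --targets '[[[0,0,0],[0,0,0.12],-1],[[0,0,0],[0,0,0.12],-1],[[0,0,0],[0,0,0.12],-1],[[0,0,0],[0,0,0.12],-1],[[0,0,0],[0,0,0.12],-1],[[0,0,0],[0,0,0.12],-1],[[0,0,0],[0,0,0.12],-1],[[0,0,0],[0,0,0.12],-1],[[0,0,0],[0,0,0.12],-1],[[0,0,0],[0,0,0.12],-1]]'

```text
t: 3.43
tcp_pos: [518.5, -391.8, 243.8]
tcp_rot: [[-0.032, -0.999, -0.001], [-0.999, 0.032, 0.001], [-0.001, 0.001, -1.0]]
wrist_force: [0.0, 0.1, -0.7]
gripper_width: 87.0
grasp_force: 0.0
```

```bash
python3 - <<'E'
from workcell import *
import cv2,numpy as np
c=calibration('wrist'); im=snapshot('wrist'); print(c)
np.savez('w0.npz',**c); cv2.imwrite('pics/w0.png',im)
for z in (168,):
  for p in [(518,-392.5,z),(526.3,-342.3,130),(535.5,-279,130)]:
    X=c['R']@np.array(p)+c['t']; th=np.arctan2(np.hypot(*X[:2]),X[2]); d=X[:2]/np.hypot(*X[:2])
    print(p,c['mtx'][:2,2]+c['mtx'][0,0]*th*d)
E
```

```text
{'mtx': array([[325.1922621 ,   0.        , 284.31021367],
       [  0.        , 325.1922621 , 212.8732275 ],
       [  0.        ,   0.        ,   1.        ]]), 'R': array([[-9.99505807e-01,  3.14346658e-02,  5.56147133e-05],
       [ 3.04811490e-02,  9.68752017e-01,  2.46151234e-01],
       [ 7.68380489e-03,  2.46031283e-01, -9.69231431e-01]]), 't': array([531.39435833, 334.39647145, 480.95065985])}
(518, -392.5, 168) [286.21417548 229.15840725]
(526.3, -342.3, 130) [277.99356701 272.35448331]
(535.5, -279, 130) [270.85246128 332.92589065]
```

View pics/w0.png

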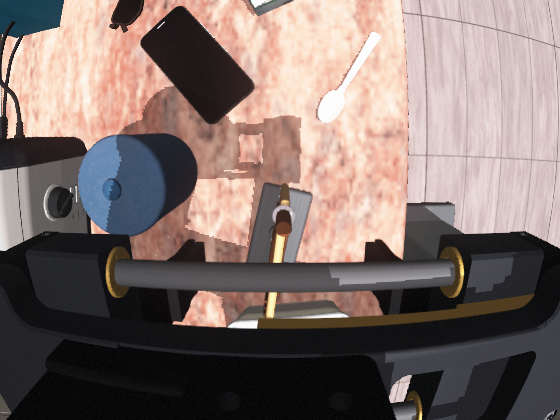

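The wrist view shows the peg top at about (283,228), 2 mm from where I predicted it. The foot's right-hand short edge runs from (264,183) to (311,193), its back edge to (247,262), and its front edge to about (296,257).

```bash
cat >> h.py <<'E'
def wz(c,u,v,z):
    a=(np.array([u,v])-c['mtx'][:2,2])/c['mtx'][0,0]; th=np.hypot(*a)
    d=c['R'].T@np.r_[np.sin(th)*a/th,np.cos(th)]; o=-c['R'].T@c['t']
    return o+d*(z-o[2])/d[2]
E
python3 - <<'E'
from h import *
import cv2
np.set_printoptions(precision=1,suppress=True)
c=dict(np.load('w0.npz'))
for p,z in [((283,226),168),((283,229),168),((284,186),130),((272,300),130),((264,183),12),((311,193),12),((247,262),12),((296,257),12)]: print(p,wz(c,*p,z))
im=cv2.imread('pics/w0.png')[170:320,220:340]
cv2.imwrite('pics/w0c.png',cv2.resize(im,None,fx=4,fy=4,interpolation=2))
E
```

```text
(283, 226) [ 520.2 -394.9  168. ]
(283, 229) [ 520.2 -392.7  168. ]
(284, 186) [ 518.8 -416.5  130. ]
(272, 300) [ 532.7 -315.2  130. ]
(264, 183) [ 542.6 -401.    12. ]
(311, 193) [ 488.3 -387.5   12. ]
(247, 262) [ 568.5 -303.1   12. ]
(296, 257) [ 507.6 -308.2   12. ]
```

View pics/w0c.png

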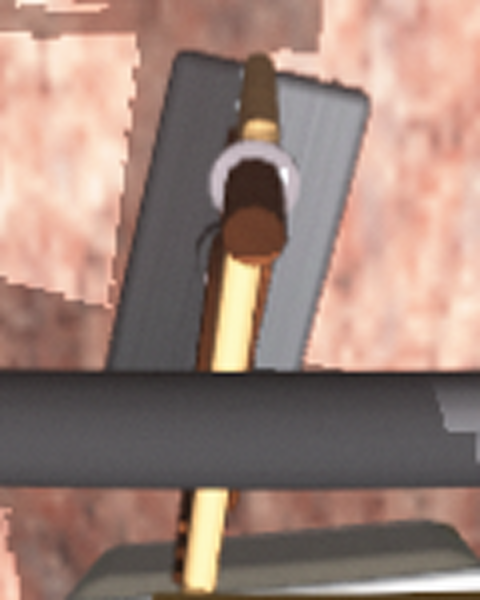

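```bash
python3 - <<'E'
from h import *
np.set_printoptions(precision=1,suppress=True)
c=dict(np.load('w0.npz'))
f=lambda a,b,z:wz(c,219.6+a/4,169.6+b/4,z)
for n,a,b in [('back',(170,75),(108,370)),('front',(370,105),(303,370)),('right',(185,53),(360,92))]:
    A,B=f(*a,12),f(*b,12); print(n,A,B,np.degrees(np.arctan2(*(A-B)[1::-1])))
print('peg',f(252,234,168)); A,B=f(244,340,130),f(202,580,130); print('board',A,B,np.degrees(np.arctan2(*(A-B)[1::-1])), f(258,135,130))
E
```

```text
back [ 545.  -394.8   12. ] [ 569. -303.   12.] -104.6286757479494
front [ 487.1 -384.1   12. ] [ 508.5 -301.4   12. ] -104.51319845158567
right [ 540.4 -401.1   12. ] [ 490. -388.   12.] -14.521456800194267
peg [ 520.5 -393.3  168. ]
board [ 523.5 -358.6  130. ] [ 535.1 -299.7  130. ] -101.18945680648162 [ 519.2 -402.4  130. ]
```

Refined, the stand's yaw is -14.5° and its axis is at (528.7,-341.1). The peg is at (520.5,-393.3), 52.8 mm from the axis where 52 is expected. Next I align, descend and close.

Request:
apply_moves --targets '[[[0.0005,-0.002,0],[0,0,0.07],-1],[[0,0,0],[0,0,0.07],-1],[[0,0,0.0107],[0,0,0],-1],[[0,0,0.0107],[0,0,0],-1],[[0,0,0.0107],[0,0,0],-1],[[0,0,0.0107],[0,0,0],-1],[[0,0,0.0107],[0,0,0],-1],[[0,0,0.0107],[0,0,0],-1],[[0,0,0.0107],[0,0,0],-1],[[0,0,0.0107],[0,0,0],-1]]'

```text
t: 4.32
tcp_pos: [520.7, -392.5, 157.7]
tcp_rot: [[-0.165, -0.986, -0.0], [-0.986, 0.165, 0.0], [-0.0, 0.0, -1.0]]
wrist_force: [0.6, 0.2, -0.8]
gripper_width: 87.2
grasp_force: 0.0
```

Request:
apply_moves --targets '[[[0,0,0],[0,0,0],0.4],[[0,0,0],[0,0,0],0.5],[[0,0,0],[0,0,0],0.6],[[0,0,0],[0,0,0],0.7],[[0,0,0],[0,0,0],0.8],[[0,0,0],[0,0,0],0.9],[[0,0,0],[0,0,0],1],[[0,0,0],[0,0,0],1],[[0,0,0],[0,0,0],1],[[0,0,0],[0,0,0],1]]'

```text
t: 5.15
tcp_pos: [520.8, -392.5, 159.0]
tcp_rot: [[-0.165, -0.986, 0.0], [-0.986, 0.165, -0.0], [0.0, -0.0, -1.0]]
wrist_force: [-0.5, -0.4, 0.4]
gripper_width: 28.5
grasp_force: 0.0
```

Request:
apply_moves --targets '[[[0,0,0],[0,0,0],1],[[0,0,0],[0,0,0],1],[[0,0,0],[0,0,0],1],[[0,0,0],[0,0,0],1],[[0,0,0],[0,0,0],1],[[0,0,0],[0,0,0],1],[[0,0,0],[0,0,0],1],[[0,0,0],[0,0,0],1],[[0,0,0],[0,0,0],1],[[0,0,0],[0,0,0],1]]'

```text
t: 5.98
tcp_pos: [520.7, -392.5, 158.9]
tcp_rot: [[-0.165, -0.986, -0.0], [-0.986, 0.165, 0.0], [0.0, 0.0, -1.0]]
wrist_force: [-0.2, -1.2, -1.0]
gripper_width: 11.1
grasp_force: 30.0
```

Gripped on the peg. Next comes the arc of 3.24 rad clockwise at 52 mm radius, in 30 rows of 0.108 rad.

Request:
apply_moves --targets '[[[-0.0003,0.0056,0],[0,0,0.108],1],[[-0.0003,0.0056,0],[0,0,0.108],1],[[-0.0003,0.0056,0],[0,0,0.108],1],[[-0.0003,0.0056,0],[0,0,0.108],1],[[-0.0003,0.0056,0],[0,0,0.108],1],[[-0.0003,0.0056,0],[0,0,0.108],1],[[-0.0003,0.0056,0],[0,0,0.108],1],[[-0.0003,0.0056,0],[0,0,0.108],1],[[-0.0003,0.0056,0],[0,0,0.108],1],[[-0.0003,0.0056,0],[0,0,0.108],1]]'

```text
t: 6.82
tcp_pos: [478.9, -358.2, 158.9]
tcp_rot: [[-0.95, -0.313, -0.002], [-0.313, 0.95, -0.0], [0.002, 0.0, -1.0]]
wrist_force: [-2.2, -2.5, 0.2]
gripper_width: 10.9
grasp_force: 30.0
```

Request:
apply_moves --targets '[[[-0.0003,0.0056,0],[0,0,0.108],1],[[-0.0003,0.0056,0],[0,0,0.108],1],[[-0.0003,0.0056,0],[0,0,0.108],1],[[-0.0003,0.0056,0],[0,0,0.108],1],[[-0.0003,0.0056,0],[0,0,0.108],1],[[-0.0003,0.0056,0],[0,0,0.108],1],[[-0.0003,0.0056,0],[0,0,0.108],1],[[-0.0003,0.0056,0],[0,0,0.108],1],[[-0.0003,0.0056,0],[0,0,0.108],1],[[-0.0003,0.0056,0],[0,0,0.108],1]]'

```text
t: 7.65
tcp_pos: [490.0, -305.2, 158.9]
tcp_rot: [[-0.724, 0.69, -0.003], [0.69, 0.724, 0.001], [0.003, -0.002, -1.0]]
wrist_force: [-3.0, 0.2, 2.0]
gripper_width: 11.4
grasp_force: 30.0
```

Request:
apply_moves --targets '[[[-0.0003,0.0056,0],[0,0,0.108],1],[[-0.0003,0.0056,0],[0,0,0.108],1],[[-0.0003,0.0056,0],[0,0,0.108],1],[[-0.0003,0.0056,0],[0,0,0.108],1],[[-0.0003,0.0056,0],[0,0,0.108],1],[[-0.0003,0.0056,0],[0,0,0.108],1],[[-0.0003,0.0056,0],[0,0,0.108],1],[[-0.0003,0.0056,0],[0,0,0.108],1],[[-0.0003,0.0056,0],[0,0,0.108],1],[[-0.0003,0.0056,0],[0,0,0.108],1]]'

```text
t: 8.48
tcp_pos: [541.1, -298.2, 158.5]
tcp_rot: [[0.237, 0.972, 0.012], [0.971, -0.237, 0.035], [0.037, 0.004, -0.999]]
wrist_force: [9.5, 37.0, 8.1]
gripper_width: 10.9
grasp_force: 30.0
```

```bash
python3 - <<'E'
from workcell import *
import cv2,numpy as np
np.set_printoptions(precision=2,suppress=True)
s=monitor.state()
for k in s: print(k,np.round(s[k],3).tolist())
a=snapshot('wrist'); b=snapshot('scene')[215:365,290:440]
cv2.imwrite('pics/c1.png',np.hstack([cv2.resize(a,(440,330)),cv2.resize(b,(330,330),interpolation=2)]))
E
```

```text
t 8.483
qpos [-14.904, 25.54, -6.144, -2.525, -58.182, -177.468]
qd [-24.904, 11.619, 29.274, -31.242, -13.488, 0.06]
joint_torque [-20.949, -35.147, 12.707, 13.342, 0.544, -4.444]
tcp_pos [541.081, -298.187, 158.498]
tcp_rot [[0.237, 0.972, 0.012], [0.971, -0.237, 0.035], [0.037, 0.004, -0.999]]
wrist_force [9.476, 37.033, 8.139]
ft_torque [10.574, -2.814, -0.046]
grasp_force 29.99
gripper_width 10.851
```

View pics/c1.png

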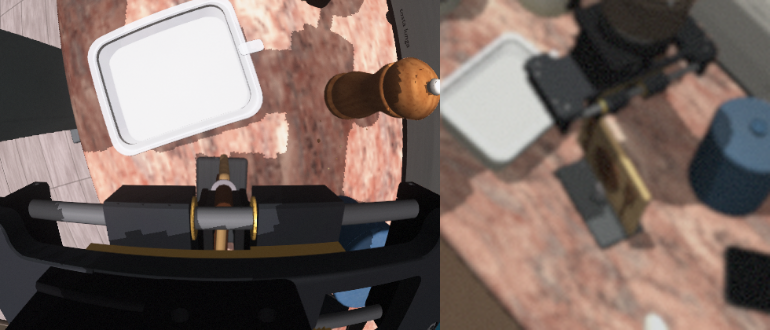

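Joint 6 has run onto its end (-177.47), so the tool tilted and pulled radially inwards. I'll turn back and open now, then regrip a half turn round.

Request:
apply_moves --targets '[[[0,0,0],[0,0,-0.06],-0.3],[[0,0,0],[0,0,-0.06],-0.3],[[0,0,0],[0,0,-0.06],-0.3],[[0,0,0],[0,0,0],-0.3],[[0,0,0],[0,0,0],-0.3],[[0,0,0],[0,0,0],-0.3],[[0,0,0],[0,0,0],-0.3],[[0,0,0],[0,0,0],-0.3],[[0,0,0],[0,0,0],-0.3],[[0,0,0],[0,0,0],-0.3]]'

```text
t: 9.42
tcp_pos: [538.6, -305.5, 158.2]
tcp_rot: [[0.06, 0.998, 0.008], [0.998, -0.06, 0.026], [0.026, 0.006, -1.0]]
wrist_force: [-1.0, 0.3, -0.3]
gripper_width: 55.8
grasp_force: 0.0
```

```bash
python3 - <<'E'
from workcell import *
import numpy as np
s=monitor.state()
for k in ('qpos','qd','tcp_pos','tcp_rot','wrist_force','gripper_width'): print(k,np.round(s[k],3).tolist())
from scipy.spatial.transform import Rotation as Ro
R=np.array(s['tcp_rot']); z=R[:,2]; print('untilt, tool axes',Ro.align_vectors([R.T@[0,0,-1]],[[0,0,1]])[0].as_rotvec())
E
```

```text
qpos [-15.355, 25.657, -6.242, -1.838, -58.065, -167.108]
qd [0.039, 0.072, -0.171, 0.086, 0.006, 0.127]
tcp_pos [538.564, -305.49, 158.208]
tcp_rot [[0.06, 0.998, 0.008], [0.998, -0.06, 0.026], [0.026, 0.006, -1.0]]
wrist_force [-1.036, 0.271, -0.29]
gripper_width 55.762
untilt, tool axes [ 0.00647454 -0.02645785  0.        ]
```

Request:
apply_moves --targets '[[[0,0,0],[0.0065,-0.0265,0],-0.3],[[0,0,-0.011],[0,0,0],-0.3],[[0,0,-0.011],[0,0,0],-0.3],[[0,0,-0.011],[0,0,0],-0.3],[[0,0,-0.011],[0,0,0],-0.3],[[0,0,-0.011],[0,0,0],-0.3],[[0,0,-0.011],[0,0,0],-0.3],[[0,0,-0.011],[0,0,0],-0.3],[[0,0,-0.011],[0,0,0],-0.3],[[0,0,0],[0,0,0],-0.3]]'

```text
t: 10.25
tcp_pos: [539.7, -306.1, 249.6]
tcp_rot: [[0.059, 0.998, 0.005], [0.998, -0.059, -0.002], [-0.002, 0.005, -1.0]]
wrist_force: [-0.5, -0.5, 0.4]
gripper_width: 56.8
grasp_force: 0.0
```

```bash
python3 - <<'E'
from workcell import *
import cv2,numpy as np
c=calibration('wrist'); a=snapshot('wrist'); np.savez('w1.npz',**c); cv2.imwrite('pics/w1.png',a)
cv2.imwrite('pics/w1c.png',cv2.resize(a[120:270,190:390],None,fx=4,fy=4,interpolation=2))
E
```

```text
(no output)
```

View pics/w1c.png

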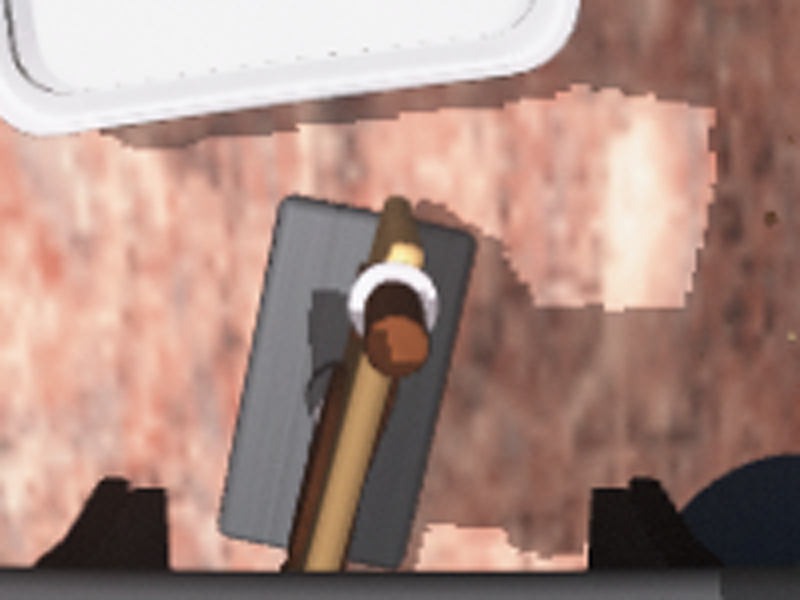

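The peg top is at (398,346) in the crop. All four foot corners show: (280,195), (475,236), (402,569) and (219,537). The board's top edge runs from (404,255) to (326,565), nearly parallel to the foot.

```bash
python3 - <<'E'
from h import *
np.set_printoptions(precision=1,suppress=True)
c=dict(np.load('w1.npz'))
f=lambda a,b,z:wz(c,189.6+a/4,119.6+b/4,z)
C=[f(*p,12) for p in[(280,195),(475,236),(402,569),(219,537)]]
for k in C: print(k)
m=sum(C)/4; print('centre',m)
an=lambda A,B:np.degrees(np.arctan2(*(A-B)[1::-1]))
# side edges, away from rounded corners
L=an(f(275,220,12),f(222,515,12)); Rr=an(f(472,260,12),f(408,545,12)); print('edges yaw',L-90,Rr-90)
P=f(398,346,168); print('peg',P,np.hypot(*(P-m)[:2]),an(P,m)-90)
A,B=f(404,255,130),f(326,565,130); print('board',A,B,an(A,B)-90)
E
```

```text
[ 514.7 -280.5   12. ]
[ 570.9 -295.9   12. ]
[ 543.9 -399.4   12. ]
[ 487.4 -385.4   12. ]
centre [ 529.2 -340.3   12. ]
edges yaw -14.664979412793315 -14.918418932278882
peg [ 545.3 -291.5  168. ] 51.36134888201595 -18.263606567934474
board [ 547.9 -281.6  130. ] [ 527.5 -347.7  130. ] -17.119779365082536
```

The stand's yaw is -14.7° and the board is about 3° past square. The centred peg should be at (542.2,-290.4). If the fingers close centred there, that will pull it square.

Request:
apply_moves --targets '[[[0.008,0.0006,0],[0,0,0],-0.3],[[0.008,0.0005,0],[0,0,0],-0.3],[[0,0,0.0113],[0,0,0],-0.3],[[0,0,0.0113],[0,0,0],-0.3],[[0,0,0.0113],[0,0,0],-0.3],[[0,0,0.0113],[0,0,0],-0.3],[[0,0,0.0113],[0,0,0],-0.3],[[0,0,0.0113],[0,0,0],-0.3],[[0,0,0.0113],[0,0,0],-0.3],[[0,0,0.0113],[0,0,0],-0.3]]'

```text
t: 11.13
tcp_pos: [540.5, -289.6, 154.5]
tcp_rot: [[0.06, 0.998, -0.0], [0.998, -0.06, -0.0], [-0.0, -0.0, -1.0]]
wrist_force: [-0.5, 0.5, 0.3]
gripper_width: 56.5
grasp_force: 0.0
```

Request:
apply_moves --targets '[[[0,0,0],[0,0,0],0.4],[[0,0,0],[0,0,0],0.5],[[0,0,0],[0,0,0],0.6],[[0,0,0],[0,0,0],0.7],[[0,0,0],[0,0,0],0.8],[[0,0,0],[0,0,0],0.9],[[0,0,0],[0,0,0],1],[[0,0,0],[0,0,0],1],[[0,0,0],[0,0,0],1],[[0,0,0],[0,0,0],1]]'

```text
t: 11.97
tcp_pos: [541.1, -289.5, 156.2]
tcp_rot: [[0.059, 0.998, 0.001], [0.998, -0.059, -0.0], [-0.0, 0.001, -1.0]]
wrist_force: [0.6, 0.4, 1.9]
gripper_width: 10.8
grasp_force: 30.0
```

Gripped at x = 541.1 against a target of 542.2. I'll shift 1 mm, let it settle and open.

Request:
apply_moves --targets '[[[0,0.001,0],[0,0,0],1],[[0,0,0],[0,0,0],1],[[0,0,0],[0,0,0],1],[[0,0,0],[0,0,0],0.7],[[0,0,0],[0,0,0],0.5],[[0,0,0],[0,0,0],0.3],[[0,0,0],[0,0,0],0],[[0,0,0],[0,0,0],-0.3],[[0,0,0],[0,0,0],-0.3],[[0,0,0],[0,0,0],-0.3]]'

```text
t: 12.8
tcp_pos: [541.6, -289.6, 155.7]
tcp_rot: [[0.06, 0.998, -0.0], [0.998, -0.06, -0.0], [-0.0, -0.0, -1.0]]
wrist_force: [0.2, 0.5, -0.3]
gripper_width: 45.1
grasp_force: 0.0
```

Request:
apply_moves --targets '[[[0,0,0],[0,0,0],-0.3],[[-0.002,0,-0.012],[0,0,0],-0.3],[[-0.002,0,-0.012],[0,0,0],-0.3],[[-0.002,0,-0.012],[0,0,0],-0.3],[[-0.002,0,-0.012],[0,0,0],-0.3],[[-0.002,0,-0.012],[0,0,0],-0.3],[[-0.002,0,-0.012],[0,0,0],-0.3],[[-0.002,0,-0.012],[0,0,0],-0.3],[[-0.002,0,-0.012],[0,0,0],-0.3],[[0,0,0],[0,0,0],-0.3]]'

```text
t: 13.63
tcp_pos: [541.8, -306.4, 254.7]
tcp_rot: [[0.059, 0.998, 0.005], [0.998, -0.059, -0.002], [-0.002, 0.005, -1.0]]
wrist_force: [-0.5, -0.5, 1.4]
gripper_width: 56.6
grasp_force: 0.0
```

```bash
python3 - <<'E'
from workcell import *
import cv2,numpy as np
c=calibration('wrist'); a=snapshot('wrist'); np.savez('w2.npz',**c); cv2.imwrite('pics/w2.png',a)
cv2.imwrite('pics/w2c.png',cv2.resize(a[120:270,190:390],None,fx=4,fy=4,interpolation=2))
E
```

```text
(no output)
```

View pics/w2c.png

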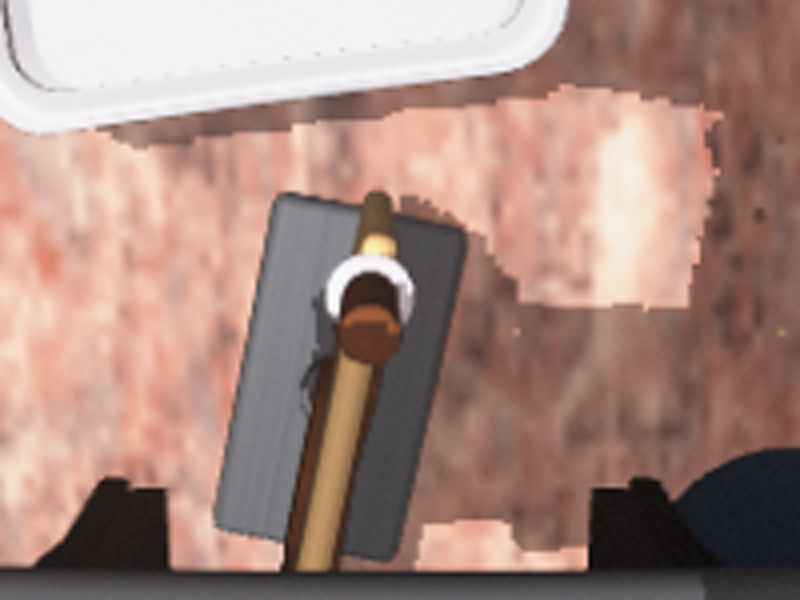

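The peg top is at (371,335). The foot's corners are at (273,192), (468,233), (393,563) and (214,529), and the board edge runs from (379,245) to (320,565). The tub looks unmoved.

```bash
python3 - <<'E'
from h import *
from workcell import monitor
np.set_printoptions(precision=1,suppress=True)
c=dict(np.load('w2.npz'))
f=lambda a,b,z:wz(c,189.6+a/4,119.6+b/4,z)
C=[f(*p,12) for p in[(273,192),(468,233),(393,563),(214,529)]]
m=sum(C)/4; print('centre',m)
an=lambda A,B:np.degrees(np.arctan2(*(A-B)[1::-1]))
print('edges yaw',an(f(268,215,12),f(217,510,12))-90,an(f(465,258,12),f(399,540,12))-90)
P=f(371,335,168); print('peg',P,np.hypot(*(P-m)[:2]),an(P,m)-90)
A,B=f(379,245,130),f(320,565,130); print('board',A,B,an(A,B)-90)
import numpy as np
c1=dict(np.load('w1.npz'));print('tub corner before/after',wz(c1,189.6+579/4,119.6+20/4,60),f(568,20,60))
E
```

```text
centre [ 529.1 -340.3   12. ]
edges yaw -14.377669156488608 -15.531110056781301
peg [ 542.8 -290.8  168. ] 51.355719276514094 -15.43808581555858
board [ 545.  -280.4  130. ] [ 528.  -350.1  130. ] -13.771873265727251
tub corner before/after [ 596.6 -234.8   60. ] [ 596.7 -235.    60. ]
```

```bash
python3 -c "
from workcell import arm
print(arm.sign_off())"
```

```text
the job is handed in; nothing more can be done
None
```

The tub's sign now shows the plate to the front, square over its foot to about 1° by the wrist camera, and let go of; the tub stayed put and the egg-box sign was never touched, but joint 6 briefly read -177.468° against its -177.46° limit during the turn, which may count against the run.

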